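# Put the leftover parts and solder away at the electronics bench

### The job

Put away what is left on the electronics bench: stand the heat sink, the capacitor and the transformer upright, each flat on the floor of the tray that shows a sample of its kind on the ledge behind. Stack the two solder spools centrally on the round rubber pad, the wide one underneath and the small one on top, with neither overhanging what is under it. Leave the half-built board in its white holder where it is.

Things in the scene. Friction and masses are not known exactly. Their poses are not given: they have to be found in the camera images.
- heatsink: Loose finned aluminium heat sink standing upright, 25 (x) x 42 (y) x 45 high, about 60 g; a back plate on its +x side with seven fins running to -x, seen as a comb from above. Treat as a solid block. Origin: centre of its underside, z up. Sizes in mm.
- capacitor: Loose can capacitor standing upright: black sleeve, 35 diameter, 50 high, with an aluminium top and two steel terminals rising 4 more, about 70 g. Origin: centre of its underside, z up. Sizes in mm.
- transformer: Loose small mains transformer standing upright, 40 high, about 200 g: a dark laminated steel core 18 (x) x 44 (y) x 40 high with flat ends at y = +-22, and a copper winding through its middle, 34 (x) x 26 (y), from 7 to 33 high, with white flanges. Origin: centre of its underside, z up. Sizes in mm.
- wide_spool: Loose full spool of solder wire, standing on its flat end: grey plastic flanges 60 diameter above and below, bright wire wound almost flush between them, 44 high, 0.45 kg or so. Treat as a solid cylinder. Origin: centre of its underside, z up. Sizes in mm.
- small_spool: Loose full spool of solder wire, standing on its flat end: grey plastic flanges 42 diameter above and below, bright wire wound almost flush between them, 36 high, 0.15 kg or so. Treat as a solid cylinder. Origin: centre of its underside, z up. Sizes in mm.
- heatsink_tray: Fixed white tray. Origin: centre of the underside of its square open compartment, 84 outside, 76 inside, walls 16 high, floor 4 thick. On its +x side, from x = 42 to 92, a solid ledge 84 wide, 16 high, with a sample finned heat sink fixed on it at x = 67, its top 61 above the bench; leave it. +x points away from the robot within 0.3 rad. Sizes in mm.
- capacitor_tray: Fixed white tray. Origin: centre of the underside of its square open compartment, 84 outside, 76 inside, walls 16 high, floor 4 thick. On its +x side, from x = 42 to 92, a solid ledge 84 wide, 16 high, with a sample capacitor fixed on it at x = 67, its top 70 above the bench; leave it. +x points away from the robot within 0.3 rad. Sizes in mm.
- transformer_tray: Fixed white tray. Origin: centre of the underside of its square open compartment, 84 outside, 76 inside, walls 16 high, floor 4 thick. On its +x side, from x = 42 to 92, a solid ledge 84 wide, 16 high, with a sample transformer fixed on it at x = 67, its top 56 above the bench; leave it. +x points away from the robot within 0.3 rad. Sizes in mm.
- spool_pad: Fixed flat round black rubber pad, 84 diameter, 6 thick, no rim. Origin: centre of its underside, on the bench. Sizes in mm.
- board: Loose bystander among the parts, to be left alone: a half-built green circuit board lying in a white holder block 50 (x) x 60 (y) x 12 high, 17 high with its chips. Origin: centre of its underside. Sizes in mm.
Things that resemble listed ones, but are neither listed nor needed, are in the scene too. Leave any blue, pink or yellow look-alike of the heatsink alone.

How it is judged:
By the outcome, as a careful person would: the job done as asked, in the order asked, and still so for the second after the job is handed in, with the robot touching nothing.
It also fails if it takes over 115 s, if anything falls off the work surface, if the arm or the gripper's body presses on something with over 40 N, if the wrist force passes 120 N, or if a joint passes its speed limit or range.

### The arm

A 7-joint arm with a two-finger parallel gripper is mounted at the origin on the work surface. World frame = base frame: x ahead of the robot, y to its left, z up, the work surface at z = 0. Lengths are in m, angles in rad, forces in N, time in s.
With the tool pointing down it reaches from about 0.4 to 0.85 m from the base axis. Payload 6.9 kg.
Tool frame: the origin (TCP) lies at the very end of the fingers, on their centre line; the grasp point (between the pads) lies ctrl.pinch_z behind it (ctrl.pinch_z is the distance from the TCP to the grasp point, in m); z points along the fingers, y is the line along which they close (so a half turn about z gives the same grasp; the last joint's range is limited). The gripper opens to 85 mm and grips with 20 to 120 N. Pads are 22 mm wide; open, the fingers measure 114 mm over their backs; the gripper's body (76 mm by 85 mm) begins 54 mm behind the grasp point. The pads swing forward as they close: fully open they stand 13 mm farther back than shut.
Start: joints at [1.337, 0.507, -0.238, 1.5, 0.126, 1.149, -0.155], TCP at [0.208, -0.589, 0.231] pointing down, gripper open.
Joint ranges: [-3.08, 3.08], [-0.24, 2.05], [-1.43, 1.35], [0, 2.5], [-1.52, 4.66], [0.17, 1.96], [-2.89, 2.89]. Speed limits (rad/s): [2.39, 2.39, 3.14, 3.14, 3.14, 3.14, 3.14].

### API

Orientations are given as a rotation vector (axis times angle).
In Python, from plant import ctrl gives the robot as it stands.
- The arm moves only by the tool move_arm, never from a script. Its argument "rows" is a list of rows, each an object of numbers: "grip": the finger opening in m, from 0 to 0.0854; "tx", "ty", "tz": the shift along the tool's x, y, z in m; "wx", "wy", "wz": the turn, a rotation vector about the tool's x, y, z in units of 5 degrees (1.0 is 5 degrees). In form: [{"grip": .., "tx": .., "ty": .., "tz": .., "wx": .., "wy": .., "wz": ..}, ...]. A call has 1 to 12 rows; each row shifts and turns the commanded pose from where the row before left it, along the tool's axes as they then stand; what a row does not reach is not made up. A row lasts 1/12 s, in which the tool goes at most 41.7 mm and 7.16 degrees, less where a joint would pass 70% of its speed; a pose out of reach is approached as far as the arm can. A call with a gripper value outside its range is refused whole. The fingers move at their own pace and stop on an object; the grip force is fixed at half the most. Time passes only in rows, so rows that do not move let the fingers close. It gives the time, the measured TCP pose, the force, the opening and the grip force at its end, in the units of the state.
- ctrl.sense(): the state, without advancing time (a new reading comes with each control period).
- ctrl.grab_frame(name): name is "scene" or "top" or "wrist"; returns a dict with "image" (420x560x3 uint8, red, green, blue), "fx", "fy", "cx", "cy" (pixels), "k1" (the pictures are not rectified: a ray, as slopes to the right and down, at radius r is drawn at 1 + k1 r^2 times it, then the intrinsics apply), "rvec" (rotation vector, rad) and "tvec" (3), from world to camera coordinates, as OpenCV has them. Camera axes: x right, y down, z forward; pixel columns grow to the right and rows downward; lengths in m; the calibration is good to about 2 mm. A picture is of the moment at which its call begins. There is no depth.
- ctrl.hand_in(): hands the job in; it is judged then, once.
The state is a dict: "clock": time; "joint_positions": joint angles; "qvel": joint speeds; "joint_efforts": joint torques, N m; "tcp_pos": TCP position; "tcp_rot": TCP orientation; "force": force on the tool from outside, world axes, zero at the start; "wrist_torque": the same for the moment, N m; "gripper_width": opening from 0.0 (shut) to 1.0 (fully open); "finger_force": force on a finger pad.
Only numpy, scipy, OpenCV 4.12 (cv2) and the standard library are available. Lean on these libraries where they do the work, as an engineer would, in place of code of your own. Each camera call takes 0.05 s, during which the arm holds its last target. There are 200 camera calls.

## Working session

There is one attempt and no reset: what is moved stays moved. The work goes in short steps, Python scripts to look and compute and a tool call to move; the robot and the scene stay as the last step left them, time stands still between calls to the robot, and variables do not carry over. Pictures are saved under pics/ and viewed, at most 14 in all, crops included, and the job is handed in when it is done.

Besides the shell and the picture viewer there is one more tool, called after "Emit:" as name([rows], argument=value, ...), one row to a line, values as JSON. move_arm: Moves the arm, as the interface text tells. Its arguments: {"type":"object","properties":{"rows":{"type":"array","items":{"type":"object","properties":{"grip":{"type":"number"},"tx":{"type":"number"},"ty":{"type":"number"},"tz":{"type":"number"},"wx":{"type":"number"},"wy":{"type":"number"},"wz":{"type":"number"}}}}},"required":["rows"]}

```bash
ls; mkdir -p pics
cat > h.py <<'E'
import numpy as np,cv2
from plant import ctrl
from scipy.spatial.transform import Rotation as R
def grab(n,save=None):
    f=ctrl.grab_frame(n)
    if save: cv2.imwrite('pics/'+save+'.png',cv2.resize(f['image'][...,::-1],None,fx=1.4,fy=1.4,interpolation=cv2.INTER_CUBIC))
    np.save('pics/'+n+'.npy',f,allow_pickle=True); return f
def load(n): return np.load('pics/'+n+'.npy',allow_pickle=True).item()
def px2w(f,u,v,z):
    K=np.array([[f['fx'],0,f['cx']],[0,f['fy'],f['cy']],[0,0,1.]])
    d=np.array([(u-f['cx'])/f['fx'],(v-f['cy'])/f['fy']]); s=d.copy()
    for _ in range(20): s=d/(1+f['k1']*(s@s))
    Rm=R.from_rotvec(np.ravel(f['rvec'])).as_matrix(); t=np.ravel(f['tvec'])
    o=-Rm.T@t; r=Rm.T@np.array([*s,1.]); return o+r*(z-o[2])/r[2]
def w2px(f,p):
    Rm=R.from_rotvec(np.ravel(f['rvec'])).as_matrix(); c=Rm@np.asarray(p,float)+np.ravel(f['tvec'])
    s=c[:2]/c[2]; s=s*(1+f['k1']*(s@s)); return np.array([f['fx']*s[0]+f['cx'],f['fy']*s[1]+f['cy']])
E
python3 - <<'E'
from h import *
for n in ('scene','top'):
    f=grab(n,n+'0'); print(n,{k:np.round(f[k],3).tolist() for k in f if k!='image'})
    Rm=R.from_rotvec(np.ravel(f['rvec'])).as_matrix();print(-Rm.T@np.ravel(f['tvec']))
s=ctrl.sense();print(ctrl.pinch_z,s['tcp_pos'],s['tcp_rot'],s['clock'],s['gripper_width'])
E
```

```text
pics
scene {'fx': 457.603, 'fy': 457.603, 'cx': 284.09, 'cy': 209.234, 'k1': -0.011, 'rvec': [2.156, 1.452, -0.46], 'tvec': [-0.186, -0.375, 1.351]}
[ 1.07305007 -0.23044916  0.89232375]
top {'fx': 488.447, 'fy': 488.447, 'cx': 279.235, 'cy': 207.449, 'k1': -0.111, 'rvec': [2.297, -1.886, 0.205], 'tvec': [-0.082, 0.511, 0.843]}
[ 0.3308909  -0.01492355  0.93214451]
0.0187 [ 0.20749698 -0.58906444  0.23050896] [-3.09504592e+00 -5.29367400e-01  4.67409504e-04] 0.1 1.0012192522215997
```

View pics/scene0.png

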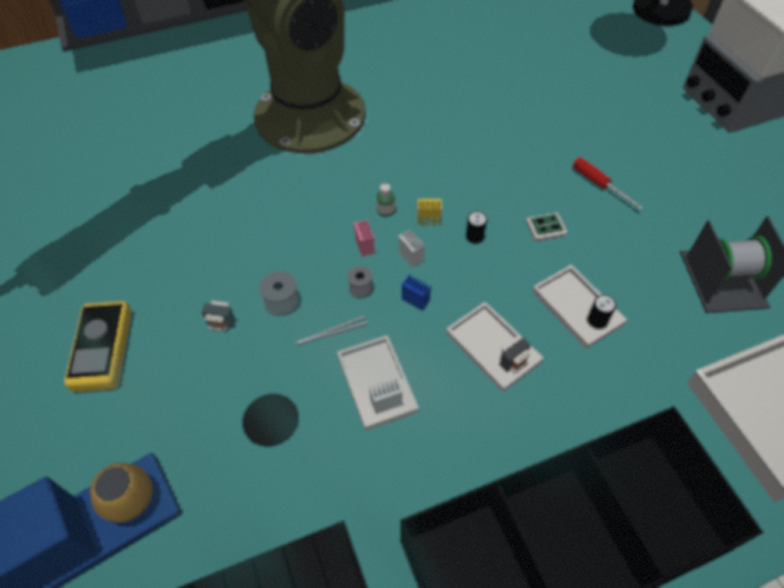

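View pics/top0.png

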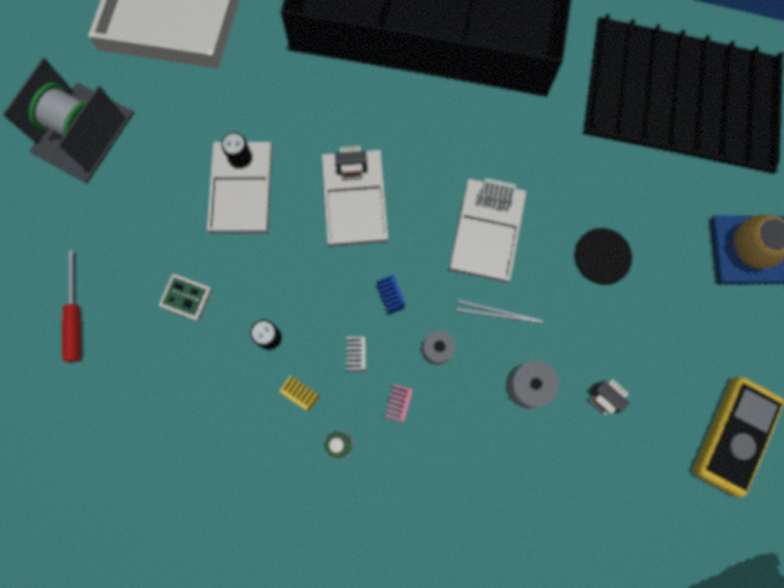

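The top view shows these possible matches:
- **Heat sink:** silver (356,353), blue (390,294), pink (399,402) and yellow (299,392). I choose silver.
- **Capacitor:** black can (264,333). The green bottle (338,445) is a look-alike, and the one at (235,148) is the fixed sample.
- **Transformer:** (609,397). The one at (351,162) is the sample.
- **Spools:** wide (533,384) and small (438,347). The green reel (58,108) is not one of them.
- **Pad:** (603,256).
- **Trays:** heat sink at (488,230), transformer at (355,198) and capacitor at (240,188).
- **Board:** (185,297).

Next I take enlarged crops to check this.

Run:
```python
from h import *
f=load('top');im=f['image'][...,::-1]
def crop(u0,v0,u1,v1,s,n):
    c=cv2.resize(im[v0:v1,u0:u1],None,fx=s,fy=s,interpolation=cv2.INTER_CUBIC)
    for u in range(-(-u0//20)*20,u1,20): cv2.line(c,(int((u-u0+.5)*s),0),(int((u-u0+.5)*s),6),(0,0,255),1);cv2.putText(c,str(u),(int((u-u0)*s)-8,16),0,.35,(0,255,255),1)
    for v in range(-(-v0//20)*20,v1,20): cv2.line(c,(0,int((v-v0+.5)*s)),(6,int((v-v0+.5)*s)),(0,0,255),1);cv2.putText(c,str(v),(8,int((v-v0)*s)+4),0,.35,(0,255,255),1)
    cv2.imwrite('pics/'+n+'.png',c)
crop(170,220,330,300,5,'c1'); crop(290,220,450,300,5,'c2'); crop(140,90,460,205,2.5,'c3')
```

```text
(no output)
```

View pics/c1.png

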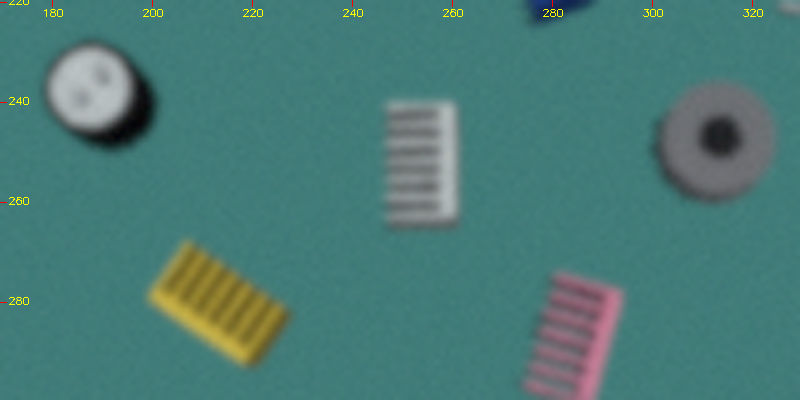

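View pics/c2.png

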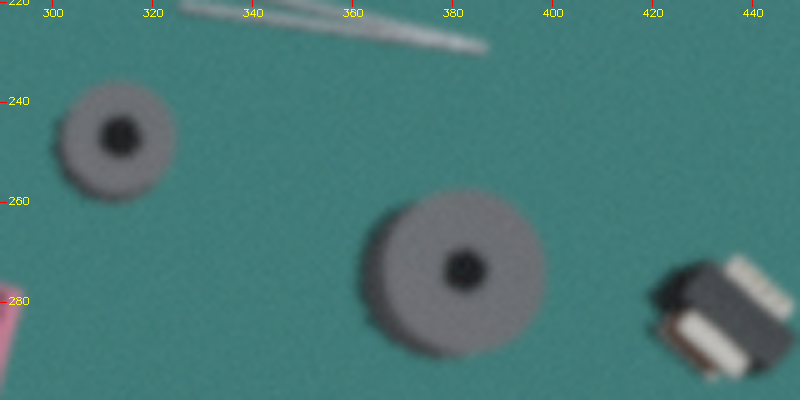

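View pics/c3.png

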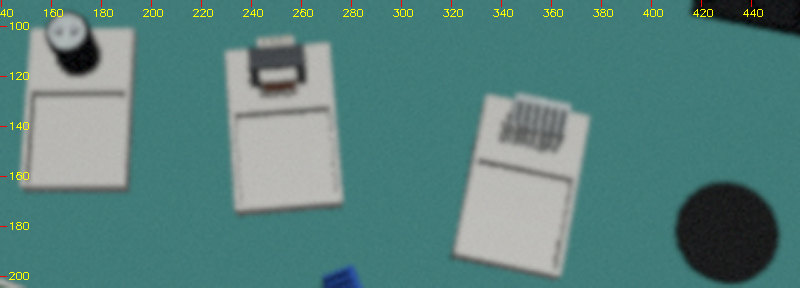

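```bash
cat >> h.py <<'E'
from scipy.optimize import least_squares
def fit(f,pts,px,g):
    def res(p):
        c,s=np.cos(p[2]),np.sin(p[2])
        return np.concatenate([w2px(f,[p[0]+c*a-s*b,p[1]+s*a+c*b,z])-q for (a,b,z),q in zip(pts,px)])
    r=least_squares(res,g); return r.x,np.abs(r.fun).max()
def plan(*ts):
    "ts: (x,y,z,yaw deg of tool x); prints the turn, then shifts in tool axes (assuming exact vertical)"
    s=ctrl.sense(); M=R.from_rotvec(s['tcp_rot']).as_matrix(); p=s['tcp_pos']; yw=np.degrees(np.arctan2(M[1,0],M[0,0]))
    print('now',np.round(p,4),'yaw',round(yw,2),'tilt',np.round(M[:,2],3),'w',round(s['gripper_width']*85.4,1),'F',np.round(s['force'],1),'ff',s['finger_force'],'q7',round(s['joint_positions'][6],2),'t',s['clock'])
    for x,y,z,t in ts:
        d=(t-yw+180)%360-180; a=np.radians(t)
        D=np.array([x,y,z])-p; print('turn wz',round(-d/5,2),'then mm', np.round(1e3*np.array([np.cos(a)*D[0]+np.sin(a)*D[1], np.sin(a)*D[0]-np.cos(a)*D[1],-D[2]]),1))
        p=np.array([x,y,z]); yw=t
E
python3 - <<'E'
from h import *
f=load('top')
c1=lambda X,Y:(170+X/5-.5,220+Y/5-.5)
c2=lambda X,Y:(290+X/5-.5,220+Y/5-.5)
c3=lambda X,Y:(140+X/2.5-.5,90+Y/2.5-.5)
for n,p,z in (('sinktop',c1(422,162),.045),('cap',c1(91,88),.05),('small',c1(718,139),.036),('wide',c2(464,271),.044),('trafo',c2(740,317),.040),('pad',c3(727,232.5),.006)):
    print(n,np.round(px2w(f,*p,z),4))
print('radii', [round(np.linalg.norm(px2w(f,*a,z)-px2w(f,*b,z))*1e3,1) for a,b,z in ((c1(386,162),c1(458,162),.045),(c1(422,102),c1(422,222),.045),(c1(49,88),c1(134,88),.05),(c1(661,139),c1(776,139),.036),(c2(382,271),c2(546,271),.044),(c3(676,232),c3(778,232),.006))])
for a in ((705,262),(793,340),(770,372),(686,290)): print('trafo corner',np.round(px2w(f,*c2(*a),.04),4))
T=[(-.042,.042,.016),(-.042,-.042,.016),(.092,-.042,.016),(.092,.042,.016)]
for n,q in (('captray',[(20,188),(128,189),(135,28),(30,28)]),('trafotray',[(237,212),(342,204),(330,43),(225,51)]),('sinktray',[(453,257),(561,275),(589,115),(485,95)])):
    q=[c3(*a) for a in q]; x,r=fit(f,T,q,[.55,0,0]); print(n,np.round(x,4),'maxres px',round(r,2))
q=[c1(*a) for a in ((386,102),(458,102),(458,222),(386,222))]
print('sink',*fit(f,[(-.0125,-.021,.045),(.0125,-.021,.045),(.0125,.021,.045),(-.0125,.021,.045)][0:0]+[(-.0125,.021,.045),(.0125,.021,.045),(.0125,-.021,.045),(-.0125,-.021,.045)],q,[.45,.05,-1.5]))
plan()
E
```

```text
sinktop [0.4291 0.0488 0.045 ]
cap [0.4313 0.173  0.05  ]
small [ 0.4597 -0.0561  0.036 ]
wide [ 0.4351 -0.1884  0.044 ]
trafo [ 0.438  -0.2928  0.04  ]
pad [ 0.6359 -0.2634  0.006 ]
radii [np.float64(26.3), np.float64(44.0), np.float64(31.3), np.float64(42.5), np.float64(60.4), np.float64(83.0)]
trafo corner [ 0.4556 -0.2771  0.04  ]
trafo corner [ 0.4333 -0.3136  0.04  ]
trafo corner [ 0.4202 -0.3067  0.04  ]
trafo corner [ 0.4441 -0.2715  0.04  ]
captray [0.6098 0.2587 0.1948] maxres px 0.87
trafotray [0.6257 0.0917 0.2775] maxres px 0.53
sinktray [ 0.6144 -0.0952 -0.0061] maxres px 0.92
sink [ 0.42915655  0.04882408 -1.36805633] 0.5973173437988919
now [ 0.2075 -0.5891  0.2305] yaw 19.41 tilt [-0.001  0.002 -1.   ] w 85.5 F [-0.5 -0.  -0.8] ff 0.0 q7 -0.15 t 0.1
```

The crops confirm the choice. The silver comb is at (254,252) in raw pixels, and its size fits at 26x44 mm. The spools measure 42.5 and 60.4 mm, and the pad 83 mm. All three trays fit within 1 px.

Run:
```python
from h import *
plan((.42,-.30,.15,11.6),(.4292,.0488,.12,11.6),(.4292,.0488,.0135,11.6))
```

```text
now [ 0.2075 -0.5891  0.2305] yaw 19.41 tilt [-0.001  0.002 -1.   ] w 85.5 F [-0.5 -0.  -0.8] ff 0.0 q7 -0.15 t 0.1
turn wz 1.56 then mm [ 266.3 -240.4   80.5]
turn wz -0.0 then mm [  79.1 -339.8   30. ]
turn wz -0.0 then mm [  0.    0.  106.5]
```

Emit:
move_arm([
  {"grip":0.05,"wz":0.78},
  {"grip":0.05,"wz":0.78},
  {"grip":0.05,"tx":0.0266,"ty":-0.024,"tz":0.008},
  {"grip":0.05,"tx":0.0266,"ty":-0.024,"tz":0.008},
  {"grip":0.05,"tx":0.0266,"ty":-0.024,"tz":0.008},
  {"grip":0.05,"tx":0.0266,"ty":-0.024,"tz":0.008},
  {"grip":0.05,"tx":0.0266,"ty":-0.024,"tz":0.008},
  {"grip":0.05,"tx":0.0266,"ty":-0.024,"tz":0.008},
  {"grip":0.05,"tx":0.0266,"ty":-0.024,"tz":0.008},
  {"grip":0.05,"tx":0.0266,"ty":-0.024,"tz":0.008},
  {"grip":0.05,"tx":0.0266,"ty":-0.024,"tz":0.008},
  {"grip":0.05,"tx":0.0266,"ty":-0.024,"tz":0.008},
])

```text
invalid input
```

Emit:
move_arm([
  {"tx":0.0079,"ty":-0.034,"tz":0.003,"grip":0.05},
  {"tx":0.0079,"ty":-0.034,"tz":0.003,"grip":0.05},
  {"tx":0.0079,"ty":-0.034,"tz":0.003,"grip":0.05},
  {"tx":0.0079,"ty":-0.034,"tz":0.003,"grip":0.05},
  {"tx":0.0079,"ty":-0.034,"tz":0.003,"grip":0.05},
  {"tx":0.0079,"ty":-0.034,"tz":0.003,"grip":0.05},
  {"tx":0.0079,"ty":-0.034,"tz":0.003,"grip":0.05},
  {"tx":0.0079,"ty":-0.034,"tz":0.003,"grip":0.05},
  {"tx":0.0079,"ty":-0.034,"tz":0.003,"grip":0.05},
  {"tx":0.0079,"ty":-0.034,"tz":0.003,"grip":0.05},
  {"grip":0.05},
  {"grip":0.05},
])

```text
invalid input
```

Run:
```python
from h import *
plan((.4292,.0488,.0135,11.6))
f=grab('wrist','w1')
print(w2px(f,[.4292,.0488,.045])*1.4)
```

```text
now [ 0.2075 -0.5891  0.2305] yaw 19.41 tilt [-0.001  0.002 -1.   ] w 85.5 F [-0.5 -0.  -0.8] ff 0.0 q7 -0.15 t 0.1
turn wz 1.56 then mm [ 345.4 -580.3  217. ]
[-338.06558291 -294.01024904]
```

View pics/w1.png

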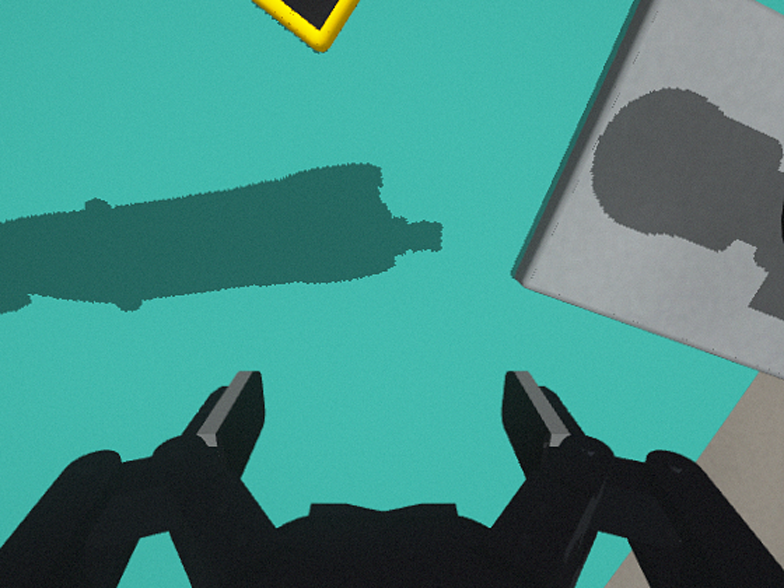

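Both calls were refused, so the arm hasn't moved. The picture shows only bench, the meter at the top and a grey plate on the right. I'll retry with every key in each row.

Emit:
move_arm([
  {"grip":0.05,"tx":0,"ty":0,"tz":0,"wx":0,"wy":0,"wz":0.78},
  {"grip":0.05,"tx":0,"ty":0,"tz":0,"wx":0,"wy":0,"wz":0.78},
  {"grip":0.05,"tx":0.0266,"ty":-0.024,"tz":0.008,"wx":0,"wy":0,"wz":0},
  {"grip":0.05,"tx":0.0266,"ty":-0.024,"tz":0.008,"wx":0,"wy":0,"wz":0},
  {"grip":0.05,"tx":0.0266,"ty":-0.024,"tz":0.008,"wx":0,"wy":0,"wz":0},
  {"grip":0.05,"tx":0.0266,"ty":-0.024,"tz":0.008,"wx":0,"wy":0,"wz":0},
  {"grip":0.05,"tx":0.0266,"ty":-0.024,"tz":0.008,"wx":0,"wy":0,"wz":0},
  {"grip":0.05,"tx":0.0266,"ty":-0.024,"tz":0.008,"wx":0,"wy":0,"wz":0},
  {"grip":0.05,"tx":0.0266,"ty":-0.024,"tz":0.008,"wx":0,"wy":0,"wz":0},
  {"grip":0.05,"tx":0.0266,"ty":-0.024,"tz":0.008,"wx":0,"wy":0,"wz":0},
  {"grip":0.05,"tx":0.0266,"ty":-0.024,"tz":0.008,"wx":0,"wy":0,"wz":0},
  {"grip":0.05,"tx":0.0266,"ty":-0.024,"tz":0.008,"wx":0,"wy":0,"wz":0},
])

```text
clock: 1.15
tcp_pos: [0.4205, -0.2993, 0.1509]
tcp_rot: [-3.125, -0.317, 0.0]
force: [0.7, -0.5, 0.3]
gripper_width: 0.586
finger_force: 0.0
```

Emit:
move_arm([
  {"grip":0.05,"tx":0.0079,"ty":-0.034,"tz":0.003,"wx":0,"wy":0,"wz":0},
  {"grip":0.05,"tx":0.0079,"ty":-0.034,"tz":0.003,"wx":0,"wy":0,"wz":0},
  {"grip":0.05,"tx":0.0079,"ty":-0.034,"tz":0.003,"wx":0,"wy":0,"wz":0},
  {"grip":0.05,"tx":0.0079,"ty":-0.034,"tz":0.003,"wx":0,"wy":0,"wz":0},
  {"grip":0.05,"tx":0.0079,"ty":-0.034,"tz":0.003,"wx":0,"wy":0,"wz":0},
  {"grip":0.05,"tx":0.0079,"ty":-0.034,"tz":0.003,"wx":0,"wy":0,"wz":0},
  {"grip":0.05,"tx":0.0079,"ty":-0.034,"tz":0.003,"wx":0,"wy":0,"wz":0},
  {"grip":0.05,"tx":0.0079,"ty":-0.034,"tz":0.003,"wx":0,"wy":0,"wz":0},
  {"grip":0.05,"tx":0.0079,"ty":-0.034,"tz":0.003,"wx":0,"wy":0,"wz":0},
  {"grip":0.05,"tx":0.0079,"ty":-0.034,"tz":0.003,"wx":0,"wy":0,"wz":0},
])

```text
clock: 1.98
tcp_pos: [0.4286, 0.0497, 0.1212]
tcp_rot: [3.125, 0.317, 0.0]
force: [1.1, 0.2, 0.8]
gripper_width: 0.586
finger_force: 0.0
```

Run:
```python
from h import *
plan((.4292,.0488,.0135,11.6))
f=grab('wrist','w2')
print(w2px(f,[.4292,.0488,.045])*1.4)
```

```text
now [0.4286 0.0497 0.1212] yaw 11.6 tilt [ 0. -0. -1.] w 50.0 F [1.1 0.2 0.8] ff 0.0 q7 -1.73 t 1.9833
turn wz -0.0 then mm [  0.4   1.  107.7]
[385.96857214 303.3689179 ]
```

View pics/w2.png

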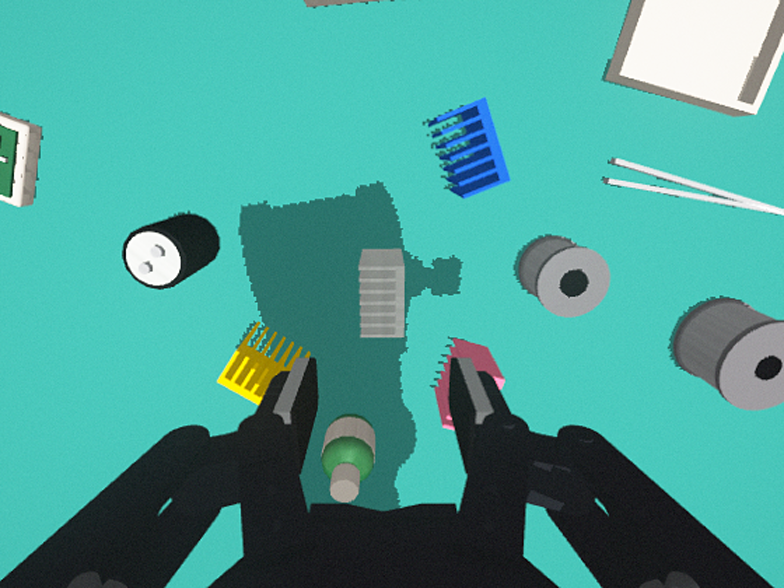

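The wrist view shows the silver sink's top centred at (382,304), 4 px from the prediction of (386,303). The capacitor top is at (153,259) and the small spool top at (576,282). The pink and yellow look-alikes are outside the finger strip.

Run:
```python
from h import *
f=load('wrist')
for n,u,v,z in (('sink',382,304.5,.045),('cap',153,259,.05),('small',576,282,.036),('wide',768,367,.044)): print(n,np.round(px2w(f,u/1.4,v/1.4,z),4))
```

```text
sink [0.4281 0.0508 0.045 ]
cap [0.4305 0.1752 0.05  ]
small [ 0.4607 -0.056   0.036 ]
wide [ 0.4352 -0.1867  0.044 ]
```

Emit:
move_arm([
  {"grip":0.05,"tx":0,"ty":0,"tz":0.025,"wx":0,"wy":0,"wz":0},
  {"grip":0.05,"tx":0,"ty":0,"tz":0.025,"wx":0,"wy":0,"wz":0},
  {"grip":0.05,"tx":0,"ty":0,"tz":0.025,"wx":0,"wy":0,"wz":0},
  {"grip":0.05,"tx":0,"ty":-0.001,"tz":0.02,"wx":0,"wy":0,"wz":0},
  {"grip":0.05,"tx":0,"ty":0,"tz":0.0127,"wx":0,"wy":0,"wz":0},
  {"grip":0.015,"tx":0,"ty":0,"tz":0,"wx":0,"wy":0,"wz":0},
  {"grip":0.015,"tx":0,"ty":0,"tz":0,"wx":0,"wy":0,"wz":0},
  {"grip":0.015,"tx":0,"ty":0,"tz":0,"wx":0,"wy":0,"wz":0},
  {"grip":0.015,"tx":0,"ty":0,"tz":0,"wx":0,"wy":0,"wz":0},
  {"grip":0.015,"tx":0,"ty":0,"tz":0,"wx":0,"wy":0,"wz":0},
  {"grip":0.015,"tx":0,"ty":0,"tz":0,"wx":0,"wy":0,"wz":0},
])

```text
clock: 2.95
tcp_pos: [0.4292, 0.049, 0.0143]
tcp_rot: [-3.125, -0.317, -0.003]
force: [0.0, 0.2, -1.5]
gripper_width: 0.283
finger_force: 58.8
```

Run:
```python
from h import *
p=ctrl.sense()['tcp_pos']
plan((p[0],p[1],.12,11.6),(.6144,-.0952,.12,-.3),(.6144,-.0952,p[2]+.0055,-.3))
plan((p[0],p[1],.12,11.6),(.6144,-.0952,.12,11.6),(.6144,-.0952,p[2]+.0055,11.6))
```

```text
now [0.4292 0.049  0.0143] yaw 11.59 tilt [ 0.002  0.    -1.   ] w 24.1 F [ 0.   0.2 -1.5] ff 58.7877094745636 q7 -1.84 t 2.95
turn wz -0.0 then mm [   0.     0.  -105.7]
turn wz 2.38 then mm [185.9 143.2  -0. ]
turn wz -0.0 then mm [  0.   -0.  100.2]
now [0.4292 0.049  0.0143] yaw 11.59 tilt [ 0.002  0.    -1.   ] w 24.1 F [ 0.   0.2 -1.5] ff 58.7877094745636 q7 -1.84 t 2.95
turn wz -0.0 then mm [   0.     0.  -105.7]
turn wz -0.0 then mm [152.4 178.5  -0. ]
turn wz -0.0 then mm [  0.    0.  100.2]
```

Emit:
move_arm([
  {"grip":0.015,"tx":0,"ty":0,"tz":-0.02,"wx":0,"wy":0,"wz":0},
  {"grip":0.015,"tx":0,"ty":0,"tz":-0.03,"wx":0,"wy":0,"wz":0},
  {"grip":0.015,"tx":0,"ty":0,"tz":-0.03,"wx":0,"wy":0,"wz":0},
  {"grip":0.015,"tx":0,"ty":0,"tz":0,"wx":0,"wy":0,"wz":1.19},
  {"grip":0.015,"tx":0,"ty":0,"tz":0,"wx":0,"wy":0,"wz":1.19},
  {"grip":0.015,"tx":0.0266,"ty":0.0205,"tz":0,"wx":0,"wy":0,"wz":0},
  {"grip":0.015,"tx":0.0266,"ty":0.0205,"tz":0,"wx":0,"wy":0,"wz":0},
  {"grip":0.015,"tx":0.0266,"ty":0.0205,"tz":0,"wx":0,"wy":0,"wz":0},
  {"grip":0.015,"tx":0.0266,"ty":0.0205,"tz":0,"wx":0,"wy":0,"wz":0},
  {"grip":0.015,"tx":0.0266,"ty":0.0205,"tz":0,"wx":0,"wy":0,"wz":0},
  {"grip":0.015,"tx":0.0266,"ty":0.0205,"tz":0,"wx":0,"wy":0,"wz":0},
  {"grip":0.015,"tx":0.0266,"ty":0.0205,"tz":0,"wx":0,"wy":0,"wz":0},
])

```text
clock: 3.95
tcp_pos: [0.6151, -0.0968, 0.094]
tcp_rot: [-3.142, 0.008, -0.0]
force: [0.9, 0.8, -1.4]
gripper_width: 0.281
finger_force: 58.9
```

Run:
```python
from h import *
f=grab('scene')
c=cv2.resize(f['image'][200:350,220:420,::-1],None,fx=4,fy=4,interpolation=cv2.INTER_CUBIC); cv2.imwrite('pics/s1.png',c)
plan((.6144,-.0952,.0193,-.3))
```

```text
now [ 0.6202 -0.1026  0.094 ] yaw -0.58 tilt [ 0.006 -0.004 -1.   ] w 24.3 F [ 7.9 -4.8  1. ] ff 58.96216034889221 q7 -1.62 t 4.0
turn wz -0.06 then mm [-5.8 -7.4 74.7]
```

View pics/s1.png

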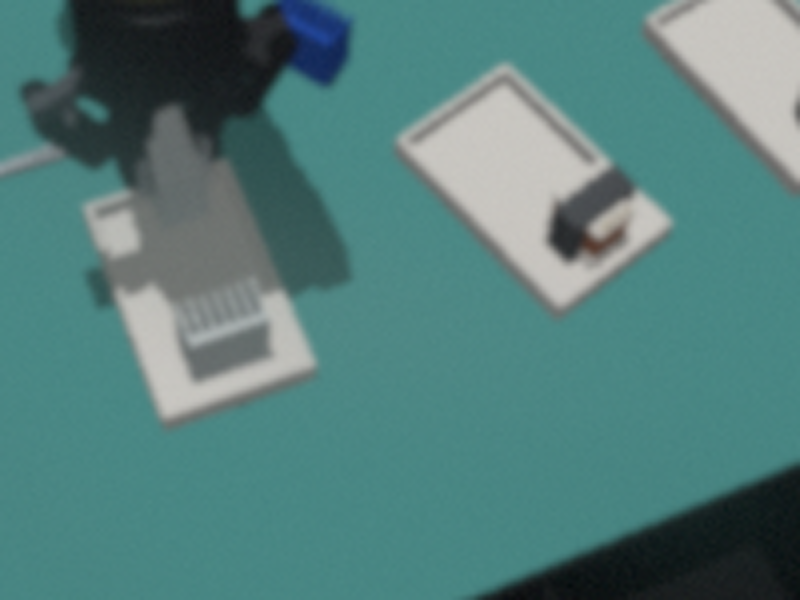

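The sink hangs upright over its tray, with its tip at about (175,180). The 5–7 mm offset is overshoot after an abrupt stop, and it will settle.

Emit:
move_arm([
  {"grip":0.015,"tx":0,"ty":0,"tz":0,"wx":0,"wy":0,"wz":0},
  {"grip":0.015,"tx":0,"ty":0,"tz":0,"wx":0,"wy":0,"wz":0},
  {"grip":0.015,"tx":0,"ty":0,"tz":0.02,"wx":0,"wy":0,"wz":0},
  {"grip":0.015,"tx":0,"ty":0,"tz":0.02,"wx":0,"wy":0,"wz":0},
  {"grip":0.015,"tx":0,"ty":0,"tz":0.015,"wx":0,"wy":0,"wz":0},
])

```text
clock: 4.42
tcp_pos: [0.6127, -0.0938, 0.0379]
tcp_rot: [-3.141, 0.005, 0.002]
force: [-0.1, 0.6, -1.6]
gripper_width: 0.285
finger_force: 59.0
```

Run:
```python
from h import *
plan((.6144,-.0952,.0193,-.3))
```

```text
now [ 0.6127 -0.0938  0.0379] yaw -0.19 tilt [-0.001  0.001 -1.   ] w 24.3 F [-0.1  0.6 -1.6] ff 58.963844776153564 q7 -1.64 t 4.4167
turn wz 0.02 then mm [ 1.7  1.4 18.6]
```

Emit:
move_arm([
  {"grip":0.015,"tx":0.001,"ty":0.001,"tz":0.009,"wx":0,"wy":0,"wz":0},
  {"grip":0.015,"tx":0,"ty":0,"tz":0.006,"wx":0,"wy":0,"wz":0},
  {"grip":0.015,"tx":0,"ty":0,"tz":0.0035,"wx":0,"wy":0,"wz":0},
  {"grip":0.015,"tx":0,"ty":0,"tz":0,"wx":0,"wy":0,"wz":0},
  {"grip":0.015,"tx":0,"ty":0,"tz":0,"wx":0,"wy":0,"wz":0},
])

```text
clock: 4.83
tcp_pos: [0.6154, -0.0962, 0.0207]
tcp_rot: [3.142, -0.008, 0.001]
force: [-0.5, 0.4, 0.1]
gripper_width: 0.282
finger_force: 59.0
```

Run:
```python
from h import *
plan()
```

```text
now [ 0.6154 -0.0962  0.0207] yaw -0.28 tilt [ 0.001 -0.    -1.   ] w 24.1 F [-0.5  0.4  0.1] ff 58.95786166191101 q7 -1.65 t 4.8333
```

Emit:
move_arm([
  {"grip":0.015,"tx":0,"ty":0,"tz":0.0018,"wx":0,"wy":0,"wz":0},
  {"grip":0.015,"tx":0,"ty":0,"tz":0,"wx":0,"wy":0,"wz":0},
  {"grip":0.045,"tx":0,"ty":0,"tz":0,"wx":0,"wy":0,"wz":0},
  {"grip":0.045,"tx":0,"ty":0,"tz":0,"wx":0,"wy":0,"wz":0},
  {"grip":0.045,"tx":0,"ty":0,"tz":0,"wx":0,"wy":0,"wz":0},
  {"grip":0.045,"tx":0,"ty":0,"tz":-0.015,"wx":0,"wy":0,"wz":0},
  {"grip":0.045,"tx":0,"ty":0,"tz":-0.03,"wx":0,"wy":0,"wz":0},
  {"grip":0.045,"tx":0,"ty":0,"tz":-0.03,"wx":0,"wy":0,"wz":0},
  {"grip":0.055,"tx":0,"ty":0,"tz":-0.015,"wx":0,"wy":0,"wz":0},
])

```text
clock: 5.58
tcp_pos: [0.6166, -0.0964, 0.1117]
tcp_rot: [3.141, -0.008, 0.006]
force: [0.6, 0.1, 0.1]
gripper_width: 0.64
finger_force: 0.0
```

Run:
```python
from h import *
plan((.431,.174,.11,0),(.431,.174,.016,0))
```

```text
now [ 0.6166 -0.0964  0.1117] yaw -0.29 tilt [ 0.004 -0.    -1.   ] w 54.7 F [0.6 0.1 0.1] ff 0.0 q7 -1.62 t 5.5833
turn wz -0.06 then mm [-185.6 -270.4    1.7]
turn wz 0.0 then mm [ 0.  0. 94.]
```

Emit:
move_arm([
  {"grip":0.055,"tx":-0.01,"ty":-0.0146,"tz":0,"wx":0,"wy":0,"wz":0},
  {"grip":0.055,"tx":-0.0193,"ty":-0.0281,"tz":0,"wx":0,"wy":0,"wz":0},
  {"grip":0.055,"tx":-0.0193,"ty":-0.0281,"tz":0,"wx":0,"wy":0,"wz":0},
  {"grip":0.055,"tx":-0.0193,"ty":-0.0281,"tz":0,"wx":0,"wy":0,"wz":0},
  {"grip":0.055,"tx":-0.0193,"ty":-0.0281,"tz":0,"wx":0,"wy":0,"wz":0},
  {"grip":0.055,"tx":-0.0193,"ty":-0.0281,"tz":0,"wx":0,"wy":0,"wz":0},
  {"grip":0.055,"tx":-0.0193,"ty":-0.0281,"tz":0,"wx":0,"wy":0,"wz":0},
  {"grip":0.055,"tx":-0.0193,"ty":-0.0281,"tz":0,"wx":0,"wy":0,"wz":0},
  {"grip":0.055,"tx":-0.0193,"ty":-0.0281,"tz":0,"wx":0,"wy":0,"wz":0},
  {"grip":0.055,"tx":-0.014,"ty":-0.0206,"tz":0,"wx":0,"wy":0,"wz":0},
  {"grip":0.055,"tx":-0.007,"ty":-0.0102,"tz":0,"wx":0,"wy":0,"wz":0},
  {"grip":0.055,"tx":0,"ty":0,"tz":0,"wx":0,"wy":0,"wz":0},
])

```text
clock: 6.58
tcp_pos: [0.4294, 0.1779, 0.1087]
tcp_rot: [-3.14, -0.0, 0.0]
force: [-0.1, 0.1, -0.7]
gripper_width: 0.647
finger_force: 0.0
```

Run:
```python
from h import *
f=grab('wrist'); cv2.imwrite('pics/w3.png',f['image'][...,::-1])
print(w2px(f,[.431,.174,.05]))
plan((.431,.174,.016,0))
```

```text
[279.59441903 223.06713639]
now [0.4306 0.1761 0.1086] yaw -0.1 tilt [ 0.  0. -1.] w 54.9 F [ 1.2 -0.  -0.3] ff 0.0 q7 -2.18 t 6.6333
turn wz -0.02 then mm [ 0.4  2.1 92.6]
```

View pics/w3.png

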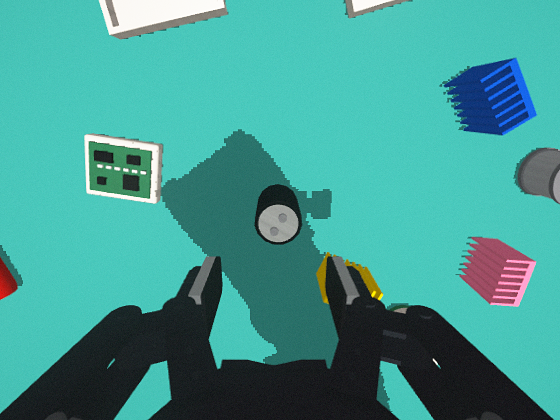

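The capacitor top is at (278,223.5), matching the prediction of (279.6,223). The yellow sink at (345,280) is clear of the descent strip.

Emit:
move_arm([
  {"grip":0.055,"tx":0,"ty":0.001,"tz":0.025,"wx":0,"wy":0,"wz":0},
  {"grip":0.055,"tx":0,"ty":0,"tz":0.025,"wx":0,"wy":0,"wz":0},
  {"grip":0.055,"tx":0,"ty":0,"tz":0.025,"wx":0,"wy":0,"wz":0},
  {"grip":0.055,"tx":0,"ty":0,"tz":0.0175,"wx":0,"wy":0,"wz":0},
  {"grip":0.055,"tx":0,"ty":0,"tz":0,"wx":0,"wy":0,"wz":0},
  {"grip":0.02,"tx":0,"ty":0,"tz":0,"wx":0,"wy":0,"wz":0},
  {"grip":0.02,"tx":0,"ty":0,"tz":0,"wx":0,"wy":0,"wz":0},
  {"grip":0.02,"tx":0,"ty":0,"tz":0,"wx":0,"wy":0,"wz":0},
  {"grip":0.02,"tx":0,"ty":0,"tz":0,"wx":0,"wy":0,"wz":0},
  {"grip":0.02,"tx":0,"ty":0,"tz":0,"wx":0,"wy":0,"wz":0},
])

```text
clock: 7.47
tcp_pos: [0.4317, 0.1739, 0.0167]
tcp_rot: [-3.141, 0.008, -0.002]
force: [0.0, -0.2, -0.5]
gripper_width: 0.394
finger_force: 59.5
```

Run:
```python
from h import *
p=ctrl.sense()['tcp_pos']
plan((p[0],p[1],.09,0),(.6098,.2587,.09,0),(.6098,.2587,p[2]+.005,0))
```

```text
now [0.4317 0.1739 0.0167] yaw -0.31 tilt [ 0.002  0.001 -1.   ] w 33.7 F [ 0.  -0.2 -0.5] ff 59.547014236450195 q7 -2.24 t 7.4667
turn wz -0.06 then mm [  0.    0.  -73.3]
turn wz 0.0 then mm [178.1 -84.8  -0. ]
turn wz 0.0 then mm [ 0.   0.  68.3]
```

Emit:
move_arm([
  {"grip":0.02,"tx":0,"ty":0,"tz":-0.018,"wx":0,"wy":0,"wz":0},
  {"grip":0.02,"tx":0,"ty":0,"tz":-0.03,"wx":0,"wy":0,"wz":0},
  {"grip":0.02,"tx":0,"ty":0,"tz":-0.025,"wx":0,"wy":0,"wz":0},
  {"grip":0.02,"tx":0.013,"ty":-0.0062,"tz":0,"wx":0,"wy":0,"wz":0},
  {"grip":0.02,"tx":0.028,"ty":-0.0134,"tz":0,"wx":0,"wy":0,"wz":0},
  {"grip":0.02,"tx":0.03,"ty":-0.0142,"tz":0,"wx":0,"wy":0,"wz":0},
  {"grip":0.02,"tx":0.03,"ty":-0.0142,"tz":0,"wx":0,"wy":0,"wz":0},
  {"grip":0.02,"tx":0.03,"ty":-0.0142,"tz":0,"wx":0,"wy":0,"wz":0},
  {"grip":0.02,"tx":0.027,"ty":-0.013,"tz":0,"wx":0,"wy":0,"wz":0},
  {"grip":0.02,"tx":0.014,"ty":-0.0068,"tz":0,"wx":0,"wy":0,"wz":0},
  {"grip":0.02,"tx":0.006,"ty":-0.0028,"tz":0,"wx":0,"wy":0,"wz":0},
  {"grip":0.02,"tx":0,"ty":0,"tz":0,"wx":0,"wy":0,"wz":0},
])

```text
clock: 8.47
tcp_pos: [0.6101, 0.2581, 0.0886]
tcp_rot: [-3.141, 0.008, -0.0]
force: [-0.4, 0.0, 0.4]
gripper_width: 0.396
finger_force: 59.7
```

Emit:
move_arm([
  {"grip":0.02,"tx":0,"ty":0,"tz":0.02,"wx":0,"wy":0,"wz":0},
  {"grip":0.02,"tx":0,"ty":0,"tz":0.02,"wx":0,"wy":0,"wz":0},
  {"grip":0.02,"tx":0,"ty":0,"tz":0.01,"wx":0,"wy":0,"wz":0},
  {"grip":0.02,"tx":0,"ty":0,"tz":0.004,"wx":0,"wy":0,"wz":0},
  {"grip":0.02,"tx":0,"ty":0,"tz":0,"wx":0,"wy":0,"wz":0},
  {"grip":0.02,"tx":0,"ty":0,"tz":0,"wx":0,"wy":0,"wz":0},
])

```text
clock: 8.97
tcp_pos: [0.6095, 0.2576, 0.0356]
tcp_rot: [-3.141, 0.008, -0.001]
force: [-0.7, 0.0, -0.3]
gripper_width: 0.391
finger_force: 59.7
```

Run:
```python
from h import *
f=grab('scene')
c=cv2.resize(f['image'][150:310,220:460,::-1],None,fx=3.2,fy=3.2,interpolation=cv2.INTER_CUBIC); cv2.imwrite('pics/s2.png',c)
plan((.6098,.2587,.0215,0))
```

```text
now [0.6099 0.2578 0.0359] yaw -0.29 tilt [ 0.001  0.001 -1.   ] w 33.8 F [-1.2  0.3 -0.8] ff 59.73837196826935 q7 -2.18 t 9.0167
turn wz -0.06 then mm [-0.1 -0.9 14.4]
```

View pics/s2.png

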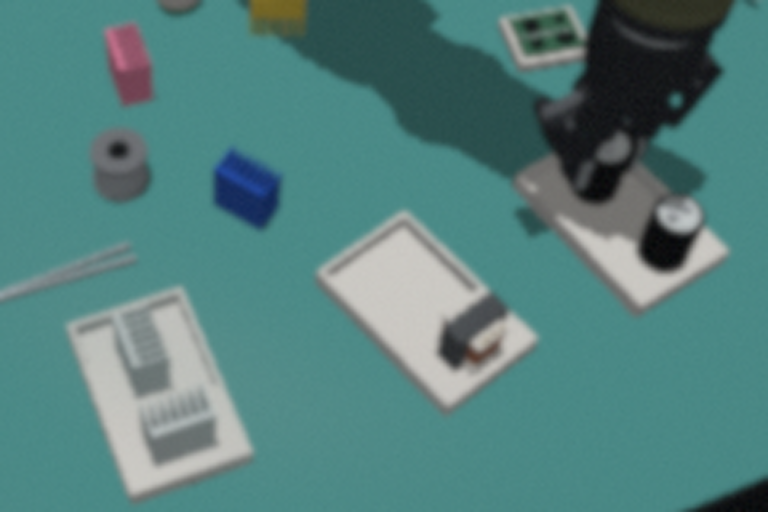

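The sink stands upright in its tray at (140,350). The capacitor is over its own tray at (600,165), so I lower and release it.

Emit:
move_arm([
  {"grip":0.02,"tx":0,"ty":0,"tz":0.008,"wx":0,"wy":0,"wz":0},
  {"grip":0.02,"tx":0,"ty":0,"tz":0.004,"wx":0,"wy":0,"wz":0},
  {"grip":0.02,"tx":0,"ty":0,"tz":0.0025,"wx":0,"wy":0,"wz":0},
  {"grip":0.02,"tx":0,"ty":0,"tz":0,"wx":0,"wy":0,"wz":0},
  {"grip":0.02,"tx":0,"ty":0,"tz":0,"wx":0,"wy":0,"wz":0},
])

```text
clock: 9.43
tcp_pos: [0.6095, 0.2576, 0.0207]
tcp_rot: [3.141, -0.008, 0.0]
force: [-1.5, -0.4, 4.6]
gripper_width: 0.396
finger_force: 59.9
```

Emit:
move_arm([
  {"grip":0.047,"tx":0,"ty":0,"tz":0,"wx":0,"wy":0,"wz":0},
  {"grip":0.047,"tx":0,"ty":0,"tz":0,"wx":0,"wy":0,"wz":0},
  {"grip":0.047,"tx":0,"ty":0,"tz":0,"wx":0,"wy":0,"wz":0},
  {"grip":0.047,"tx":0,"ty":0,"tz":-0.015,"wx":0,"wy":0,"wz":0},
  {"grip":0.047,"tx":0,"ty":0,"tz":-0.03,"wx":0,"wy":0,"wz":0},
  {"grip":0.047,"tx":0,"ty":0,"tz":-0.03,"wx":0,"wy":0,"wz":0},
  {"grip":0.065,"tx":0,"ty":0,"tz":-0.015,"wx":0,"wy":0,"wz":0},
  {"grip":0.065,"tx":0,"ty":0,"tz":0,"wx":0,"wy":0,"wz":1.3},
  {"grip":0.065,"tx":0,"ty":0,"tz":0,"wx":0,"wy":0,"wz":1.3},
  {"grip":0.065,"tx":0,"ty":0,"tz":0,"wx":0,"wy":0,"wz":1.3},
  {"grip":0.065,"tx":0,"ty":0,"tz":0,"wx":0,"wy":0,"wz":1.3},
  {"grip":0.065,"tx":0,"ty":0,"tz":0,"wx":0,"wy":0,"wz":1.3},
])

```text
clock: 10.43
tcp_pos: [0.6095, 0.2577, 0.1102]
tcp_rot: [-3.011, 0.895, 0.0]
force: [-0.4, 0.4, -0.5]
gripper_width: 0.762
finger_force: 0.0
```

Run:
```python
from h import *
plan((.4383,-.2923,.11,-32.8),(.4383,-.2923,.0145,-32.8))
```

```text
now [0.6095 0.2577 0.1102] yaw -33.11 tilt [-0.  0. -1.] w 65.1 F [-0.4  0.4 -0.5] ff 0.0 q7 -2.63 t 10.4333
turn wz -0.06 then mm [1.54e+02 5.55e+02 2.00e-01]
turn wz -0.0 then mm [ 0.  -0.  95.5]
```

Emit:
move_arm([
  {"grip":0.065,"tx":0.0047,"ty":0.0168,"tz":0,"wx":0,"wy":0,"wz":0},
  {"grip":0.065,"tx":0.0093,"ty":0.0337,"tz":0,"wx":0,"wy":0,"wz":0},
  {"grip":0.065,"tx":0.0093,"ty":0.0337,"tz":0,"wx":0,"wy":0,"wz":0},
  {"grip":0.065,"tx":0.0093,"ty":0.0337,"tz":0,"wx":0,"wy":0,"wz":0},
  {"grip":0.065,"tx":0.0093,"ty":0.0337,"tz":0,"wx":0,"wy":0,"wz":0},
  {"grip":0.065,"tx":0.0093,"ty":0.0337,"tz":0,"wx":0,"wy":0,"wz":0},
  {"grip":0.065,"tx":0.0093,"ty":0.0337,"tz":0,"wx":0,"wy":0,"wz":0},
  {"grip":0.065,"tx":0.0093,"ty":0.0337,"tz":0,"wx":0,"wy":0,"wz":0},
  {"grip":0.065,"tx":0.0093,"ty":0.0337,"tz":0,"wx":0,"wy":0,"wz":0},
  {"grip":0.065,"tx":0.0093,"ty":0.0337,"tz":0,"wx":0,"wy":0,"wz":0},
  {"grip":0.065,"tx":0.0093,"ty":0.0337,"tz":0,"wx":0,"wy":0,"wz":0},
  {"grip":0.065,"tx":0.0093,"ty":0.0337,"tz":0,"wx":0,"wy":0,"wz":0},
])

```text
clock: 11.43
tcp_pos: [0.4891, -0.1275, 0.1104]
tcp_rot: [-3.014, 0.886, -0.001]
force: [-0.2, -0.5, -0.2]
gripper_width: 0.761
finger_force: 0.0
```

Emit:
move_arm([
  {"grip":0.065,"tx":0.0093,"ty":0.0337,"tz":0,"wx":0,"wy":0,"wz":0},
  {"grip":0.065,"tx":0.0093,"ty":0.0337,"tz":0,"wx":0,"wy":0,"wz":0},
  {"grip":0.065,"tx":0.0093,"ty":0.0337,"tz":0,"wx":0,"wy":0,"wz":0},
  {"grip":0.065,"tx":0.0084,"ty":0.0303,"tz":0,"wx":0,"wy":0,"wz":0},
  {"grip":0.065,"tx":0.0056,"ty":0.02,"tz":0,"wx":0,"wy":0,"wz":0},
  {"grip":0.065,"tx":0.003,"ty":0.01,"tz":0,"wx":0,"wy":0,"wz":0},
  {"grip":0.065,"tx":0.0015,"ty":0.005,"tz":0,"wx":0,"wy":0,"wz":0},
  {"grip":0.065,"tx":0,"ty":0,"tz":0,"wx":0,"wy":0,"wz":0},
])

```text
clock: 12.1
tcp_pos: [0.4386, -0.2913, 0.1102]
tcp_rot: [-3.013, 0.888, -0.0]
force: [0.4, -0.1, 0.0]
gripper_width: 0.762
finger_force: 0.0
```

Run:
```python
from h import *
f=grab('wrist'); cv2.imwrite('pics/w4.png',f['image'][...,::-1])
print(w2px(f,[.4383,-.2923,.04]))
plan((.4383,-.2923,.0145,-32.8))
```

```text
[274.20708242 219.09905995]
now [ 0.439  -0.29    0.1102] yaw -32.75 tilt [ 0.     0.001 -1.   ] w 64.9 F [-0.2  1.1 -0. ] ff 0.0 q7 -1.66 t 12.15
turn wz 0.01 then mm [ 0.6  2.3 95.7]
```

View pics/w4.png

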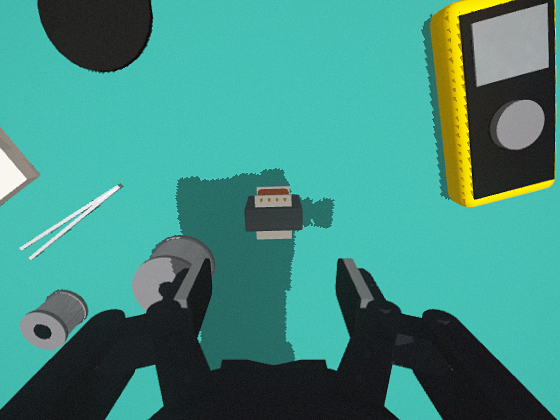

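The transformer core top is centred at (274,219), exactly as predicted, and it is aligned with the jaws. The wide spool at (175,270) is clear.

Emit:
move_arm([
  {"grip":0.065,"tx":0,"ty":0.001,"tz":0.025,"wx":0,"wy":0,"wz":0},
  {"grip":0.065,"tx":0,"ty":0,"tz":0.03,"wx":0,"wy":0,"wz":0},
  {"grip":0.065,"tx":0,"ty":0,"tz":0.025,"wx":0,"wy":0,"wz":0},
  {"grip":0.065,"tx":0,"ty":0,"tz":0.0155,"wx":0,"wy":0,"wz":0},
  {"grip":0.065,"tx":0,"ty":0,"tz":0,"wx":0,"wy":0,"wz":0},
  {"grip":0.03,"tx":0,"ty":0,"tz":0,"wx":0,"wy":0,"wz":0},
  {"grip":0.03,"tx":0,"ty":0,"tz":0,"wx":0,"wy":0,"wz":0},
  {"grip":0.03,"tx":0,"ty":0,"tz":0,"wx":0,"wy":0,"wz":0},
  {"grip":0.03,"tx":0,"ty":0,"tz":0,"wx":0,"wy":0,"wz":0},
  {"grip":0.03,"tx":0,"ty":0,"tz":0,"wx":0,"wy":0,"wz":0},
])

```text
clock: 12.98
tcp_pos: [0.4387, -0.2919, 0.0159]
tcp_rot: [3.014, -0.886, 0.003]
force: [-0.1, 1.6, 4.1]
gripper_width: 0.501
finger_force: 61.8
```

Run:
```python
from h import *
p=ctrl.sense()['tcp_pos']
plan((p[0],p[1],.1,-32.8),(.48,-.06,.1,15.9),(.6257,.0917,.1,15.9),(.6257,.0917,p[2]+.005,15.9))
plan((p[0],p[1],.1,-32.8),(.6257,.0917,.1,15.9))
```

```text
now [ 0.4387 -0.2919  0.0159] yaw -32.77 tilt [ 0.002 -0.001 -1.   ] w 42.8 F [-0.1  1.6  4.1] ff 61.83342933654785 q7 -1.68 t 12.9833
turn wz 0.01 then mm [  0.   -0.  -84.1]
turn wz -9.74 then mm [ 103.2 -211.7   -0. ]
turn wz -0.0 then mm [ 181.7 -106.    -0. ]
turn wz -0.0 then mm [ 0.   0.  79.1]
now [ 0.4387 -0.2919  0.0159] yaw -32.77 tilt [ 0.002 -0.001 -1.   ] w 42.8 F [-0.1  1.6  4.1] ff 61.83342933654785 q7 -1.68 t 12.9833
turn wz 0.01 then mm [  0.   -0.  -84.1]
turn wz -9.74 then mm [ 284.9 -317.7   -0. ]
```

Emit:
move_arm([
  {"grip":0.03,"tx":0,"ty":0,"tz":-0.018,"wx":0,"wy":0,"wz":0},
  {"grip":0.03,"tx":0,"ty":0,"tz":-0.033,"wx":0,"wy":0,"wz":0},
  {"grip":0.03,"tx":0,"ty":0,"tz":-0.033,"wx":0,"wy":0,"wz":0},
  {"grip":0.03,"tx":0,"ty":0,"tz":0,"wx":0,"wy":0,"wz":-1.22},
  {"grip":0.03,"tx":0,"ty":0,"tz":0,"wx":0,"wy":0,"wz":-1.22},
  {"grip":0.03,"tx":0,"ty":0,"tz":0,"wx":0,"wy":0,"wz":-1.22},
  {"grip":0.03,"tx":0,"ty":0,"tz":0,"wx":0,"wy":0,"wz":-1.22},
  {"grip":0.03,"tx":0,"ty":0,"tz":0,"wx":0,"wy":0,"wz":-1.22},
  {"grip":0.03,"tx":0,"ty":0,"tz":0,"wx":0,"wy":0,"wz":-1.22},
  {"grip":0.03,"tx":0,"ty":0,"tz":0,"wx":0,"wy":0,"wz":-1.22},
  {"grip":0.03,"tx":0,"ty":0,"tz":0,"wx":0,"wy":0,"wz":-1.2},
])

```text
clock: 13.9
tcp_pos: [0.4377, -0.292, 0.0991]
tcp_rot: [3.11, 0.442, -0.0]
force: [-0.8, -0.5, -1.7]
gripper_width: 0.506
finger_force: 61.5
```

Emit:
move_arm([
  {"grip":0.03,"tx":0.012,"ty":-0.0134,"tz":0,"wx":0,"wy":0,"wz":0},
  {"grip":0.03,"tx":0.0235,"ty":-0.0262,"tz":0,"wx":0,"wy":0,"wz":0},
  {"grip":0.03,"tx":0.0235,"ty":-0.0262,"tz":0,"wx":0,"wy":0,"wz":0},
  {"grip":0.03,"tx":0.0235,"ty":-0.0262,"tz":0,"wx":0,"wy":0,"wz":0},
  {"grip":0.03,"tx":0.0235,"ty":-0.0262,"tz":0,"wx":0,"wy":0,"wz":0},
  {"grip":0.03,"tx":0.0235,"ty":-0.0262,"tz":0,"wx":0,"wy":0,"wz":0},
  {"grip":0.03,"tx":0.0235,"ty":-0.0262,"tz":0,"wx":0,"wy":0,"wz":0},
  {"grip":0.03,"tx":0.0235,"ty":-0.0262,"tz":0,"wx":0,"wy":0,"wz":0},
  {"grip":0.03,"tx":0.0235,"ty":-0.0262,"tz":0,"wx":0,"wy":0,"wz":0},
  {"grip":0.03,"tx":0.0235,"ty":-0.0262,"tz":0,"wx":0,"wy":0,"wz":0},
  {"grip":0.03,"tx":0.0235,"ty":-0.0262,"tz":0,"wx":0,"wy":0,"wz":0},
  {"grip":0.03,"tx":0.02,"ty":-0.022,"tz":0,"wx":0,"wy":0,"wz":0},
])

```text
clock: 14.9
tcp_pos: [0.6138, 0.07, 0.0991]
tcp_rot: [-3.111, -0.436, -0.001]
force: [-0.3, -0.1, -1.7]
gripper_width: 0.502
finger_force: 61.7
```

Emit:
move_arm([
  {"grip":0.03,"tx":0.012,"ty":-0.0134,"tz":0,"wx":0,"wy":0,"wz":0},
  {"grip":0.03,"tx":0.0058,"ty":-0.0069,"tz":0,"wx":0,"wy":0,"wz":0},
  {"grip":0.03,"tx":0,"ty":0,"tz":0,"wx":0,"wy":0,"wz":0},
  {"grip":0.03,"tx":0,"ty":0,"tz":0,"wx":0,"wy":0,"wz":0},
])

```text
clock: 15.23
tcp_pos: [0.6242, 0.0905, 0.0986]
tcp_rot: [3.11, 0.434, -0.002]
force: [0.3, -1.1, -2.9]
gripper_width: 0.502
finger_force: 61.7
```

Run:
```python
from h import *
plan((.6257,.0917,.0205,15.9))
```

```text
now [0.6242 0.0905 0.0986] yaw 15.89 tilt [-0.001 -0.001 -1.   ] w 42.9 F [ 0.3 -1.1 -2.9] ff 61.727585792541504 q7 -1.69 t 15.2333
turn wz -0.0 then mm [ 1.8 -0.8 78.1]
```

Emit:
move_arm([
  {"grip":0.03,"tx":0.001,"ty":0,"tz":0.02,"wx":0,"wy":0,"wz":0},
  {"grip":0.03,"tx":0,"ty":0,"tz":0.025,"wx":0,"wy":0,"wz":0},
  {"grip":0.03,"tx":0,"ty":0,"tz":0.018,"wx":0,"wy":0,"wz":0},
  {"grip":0.03,"tx":0,"ty":0,"tz":0.008,"wx":0,"wy":0,"wz":0},
  {"grip":0.03,"tx":0,"ty":0,"tz":0.004,"wx":0,"wy":0,"wz":0},
  {"grip":0.03,"tx":0,"ty":0,"tz":0.002,"wx":0,"wy":0,"wz":0},
  {"grip":0.03,"tx":0,"ty":0,"tz":0,"wx":0,"wy":0,"wz":0},
  {"grip":0.03,"tx":0,"ty":0,"tz":0,"wx":0,"wy":0,"wz":0},
])

```text
clock: 15.9
tcp_pos: [0.6264, 0.0917, 0.0229]
tcp_rot: [3.111, 0.434, 0.002]
force: [0.1, 0.4, -2.7]
gripper_width: 0.499
finger_force: 61.7
```

Emit:
move_arm([
  {"grip":0.03,"tx":0,"ty":0,"tz":0.0015,"wx":0,"wy":0,"wz":0},
  {"grip":0.03,"tx":0,"ty":0,"tz":0.0015,"wx":0,"wy":0,"wz":0},
  {"grip":0.03,"tx":0,"ty":0,"tz":0,"wx":0,"wy":0,"wz":0},
])

```text
clock: 16.15
tcp_pos: [0.6264, 0.0921, 0.0199]
tcp_rot: [3.111, 0.435, 0.003]
force: [-1.9, -1.9, 3.5]
gripper_width: 0.495
finger_force: 62.4
```

Emit:
move_arm([
  {"grip":0.052,"tx":0,"ty":0,"tz":0,"wx":0,"wy":0,"wz":0},
  {"grip":0.052,"tx":0,"ty":0,"tz":0,"wx":0,"wy":0,"wz":0},
  {"grip":0.052,"tx":0,"ty":0,"tz":0,"wx":0,"wy":0,"wz":0},
  {"grip":0.052,"tx":0,"ty":0,"tz":-0.015,"wx":0,"wy":0,"wz":0},
  {"grip":0.052,"tx":0,"ty":0,"tz":-0.03,"wx":0,"wy":0,"wz":0},
  {"grip":0.052,"tx":0,"ty":0,"tz":-0.03,"wx":0,"wy":0,"wz":0},
  {"grip":0.08,"tx":0,"ty":0,"tz":-0.015,"wx":0,"wy":0,"wz":0},
  {"grip":0.08,"tx":0,"ty":0,"tz":0,"wx":0,"wy":0,"wz":0},
])

```text
clock: 16.82
tcp_pos: [0.6281, 0.0927, 0.1129]
tcp_rot: [-3.111, -0.435, -0.011]
force: [0.4, 1.1, -0.3]
gripper_width: 0.866
finger_force: 0.0
```

Run:
```python
from h import *
plan((.4351,-.1878,.11,15.9),(.4351,-.1878,.009,15.9))
```

```text
now [0.6281 0.0927 0.1129] yaw 15.9 tilt [ 0.007  0.001 -1.   ] w 73.9 F [ 0.4  1.1 -0.3] ff 0.0 q7 -1.68 t 16.8167
turn wz 0.0 then mm [-262.4  216.9    2.9]
turn wz -0.0 then mm [  0.   0. 101.]
```

Emit:
move_arm([
  {"grip":0.082,"tx":-0.013,"ty":0.0107,"tz":0,"wx":0,"wy":0,"wz":0},
  {"grip":0.082,"tx":-0.026,"ty":0.0215,"tz":0,"wx":0,"wy":0,"wz":0},
  {"grip":0.082,"tx":-0.026,"ty":0.0215,"tz":0,"wx":0,"wy":0,"wz":0},
  {"grip":0.082,"tx":-0.026,"ty":0.0215,"tz":0,"wx":0,"wy":0,"wz":0},
  {"grip":0.082,"tx":-0.026,"ty":0.0215,"tz":0,"wx":0,"wy":0,"wz":0},
  {"grip":0.082,"tx":-0.026,"ty":0.0215,"tz":0,"wx":0,"wy":0,"wz":0},
  {"grip":0.082,"tx":-0.026,"ty":0.0215,"tz":0,"wx":0,"wy":0,"wz":0},
  {"grip":0.082,"tx":-0.026,"ty":0.0215,"tz":0,"wx":0,"wy":0,"wz":0},
  {"grip":0.082,"tx":-0.026,"ty":0.0215,"tz":0,"wx":0,"wy":0,"wz":0},
  {"grip":0.082,"tx":-0.021,"ty":0.0172,"tz":0,"wx":0,"wy":0,"wz":0},
  {"grip":0.082,"tx":-0.013,"ty":0.0107,"tz":0,"wx":0,"wy":0,"wz":0},
  {"grip":0.082,"tx":-0.006,"ty":0.006,"tz":0,"wx":0,"wy":0,"wz":0},
])

```text
clock: 17.82
tcp_pos: [0.4318, -0.1901, 0.1082]
tcp_rot: [3.112, 0.429, -0.003]
force: [0.2, 0.6, -0.0]
gripper_width: 0.962
finger_force: 0.0
```

Emit:
move_arm([
  {"grip":0.082,"tx":0,"ty":0,"tz":0,"wx":0,"wy":0,"wz":0},
  {"grip":0.082,"tx":0,"ty":0,"tz":0,"wx":0,"wy":0,"wz":0},
])

```text
clock: 17.98
tcp_pos: [0.4347, -0.1873, 0.1086]
tcp_rot: [-3.111, -0.435, -0.001]
force: [-0.3, 0.5, 0.3]
gripper_width: 0.962
finger_force: 0.0
```

Run:
```python
from h import *
f=grab('wrist'); cv2.imwrite('pics/w5.png',f['image'][...,::-1])
print(w2px(f,[.4351,-.1878,.044]),w2px(f,[.4602,-.056,.036]))
plan((.4351,-.1878,.009,15.9))
```

```text
[275.40787127 222.22942332] [107.33575852 138.85273053]
now [ 0.4351 -0.1867  0.1087] yaw 15.99 tilt [ 0.001  0.001 -1.   ] w 82.1 F [ 0.7 -0.1  0.3] ff 0.0 q7 -1.18 t 18.0333
turn wz 0.02 then mm [-0.3  1.1 99.7]
```

View pics/w5.png

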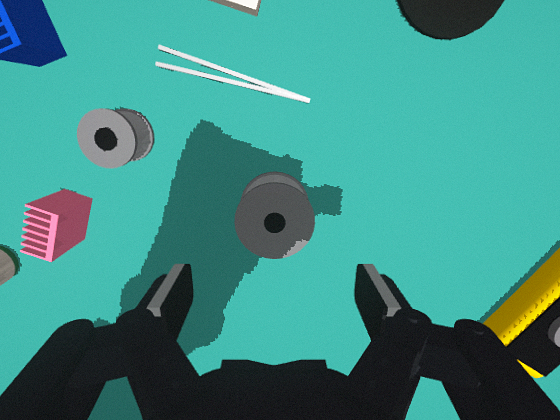

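The wide spool top is at (274.5,220), against a prediction of (275,222). The small spool is at (106,138), as predicted.

Emit:
move_arm([
  {"grip":0.082,"tx":0,"ty":0.001,"tz":0.025,"wx":0,"wy":0,"wz":0},
  {"grip":0.082,"tx":0,"ty":0,"tz":0.03,"wx":0,"wy":0,"wz":0},
  {"grip":0.082,"tx":0,"ty":0,"tz":0.028,"wx":0,"wy":0,"wz":0},
  {"grip":0.082,"tx":0,"ty":0,"tz":0.015,"wx":0,"wy":0,"wz":0},
  {"grip":0.082,"tx":0,"ty":0,"tz":0,"wx":0,"wy":0,"wz":0},
  {"grip":0.045,"tx":0,"ty":0,"tz":0,"wx":0,"wy":0,"wz":0},
  {"grip":0.045,"tx":0,"ty":0,"tz":0,"wx":0,"wy":0,"wz":0},
  {"grip":0.045,"tx":0,"ty":0,"tz":0,"wx":0,"wy":0,"wz":0},
  {"grip":0.045,"tx":0,"ty":0,"tz":0,"wx":0,"wy":0,"wz":0},
  {"grip":0.045,"tx":0,"ty":0,"tz":0,"wx":0,"wy":0,"wz":0},
])

```text
clock: 18.87
tcp_pos: [0.4353, -0.1886, 0.0119]
tcp_rot: [3.111, 0.436, 0.003]
force: [-0.2, 2.5, 6.1]
gripper_width: 0.684
finger_force: 65.0
```

Run:
```python
from h import *
p=ctrl.sense()['tcp_pos']
plan((p[0],p[1],.08,15.9),(.6359,-.2634,.08,15.9),(.6359,-.2634,p[2]+.007,15.9))
```

```text
now [ 0.4353 -0.1886  0.0119] yaw 15.94 tilt [ 0.002 -0.    -1.   ] w 58.4 F [-0.2  2.5  6.1] ff 65.02634167671204 q7 -1.27 t 18.8667
turn wz 0.01 then mm [  0.    0.  -68.1]
turn wz -0.0 then mm [172.4 126.9  -0. ]
turn wz -0.0 then mm [ 0.   0.  61.1]
```

Emit:
move_arm([
  {"grip":0.045,"tx":0,"ty":0,"tz":-0.014,"wx":0,"wy":0,"wz":0},
  {"grip":0.045,"tx":0,"ty":0,"tz":-0.025,"wx":0,"wy":0,"wz":0},
  {"grip":0.045,"tx":0.004,"ty":0.003,"tz":-0.02,"wx":0,"wy":0,"wz":0},
  {"grip":0.045,"tx":0.012,"ty":0.0088,"tz":-0.009,"wx":0,"wy":0,"wz":0},
  {"grip":0.045,"tx":0.0224,"ty":0.0165,"tz":0,"wx":0,"wy":0,"wz":0},
  {"grip":0.045,"tx":0.0224,"ty":0.0165,"tz":0,"wx":0,"wy":0,"wz":0},
  {"grip":0.045,"tx":0.0224,"ty":0.0165,"tz":0,"wx":0,"wy":0,"wz":0},
  {"grip":0.045,"tx":0.0224,"ty":0.0165,"tz":0,"wx":0,"wy":0,"wz":0},
  {"grip":0.045,"tx":0.0224,"ty":0.0165,"tz":0,"wx":0,"wy":0,"wz":0},
  {"grip":0.045,"tx":0.0224,"ty":0.0165,"tz":0,"wx":0,"wy":0,"wz":0},
  {"grip":0.045,"tx":0.014,"ty":0.0103,"tz":0,"wx":0,"wy":0,"wz":0},
  {"grip":0.045,"tx":0.008,"ty":0.0058,"tz":0,"wx":0,"wy":0,"wz":0},
])

```text
clock: 19.87
tcp_pos: [0.6366, -0.2646, 0.0784]
tcp_rot: [3.111, 0.434, 0.001]
force: [0.4, 0.6, -4.3]
gripper_width: 0.682
finger_force: 66.0
```

Emit:
move_arm([
  {"grip":0.045,"tx":0,"ty":0,"tz":0.01,"wx":0,"wy":0,"wz":0},
  {"grip":0.045,"tx":0,"ty":0,"tz":0.02,"wx":0,"wy":0,"wz":0},
  {"grip":0.045,"tx":0,"ty":0,"tz":0.01,"wx":0,"wy":0,"wz":0},
  {"grip":0.045,"tx":0,"ty":0,"tz":0,"wx":0,"wy":0,"wz":0},
  {"grip":0.045,"tx":0,"ty":0,"tz":0,"wx":0,"wy":0,"wz":0},
])

```text
clock: 20.28
tcp_pos: [0.6336, -0.2633, 0.0378]
tcp_rot: [-3.11, -0.435, 0.004]
force: [-0.6, 0.2, -3.9]
gripper_width: 0.685
finger_force: 66.0
```

Run:
```python
from h import *
f=grab('scene')
c=cv2.resize(f['image'][150:320,140:380,::-1],None,fx=3.2,fy=3.2,interpolation=cv2.INTER_CUBIC); cv2.imwrite('pics/s3.png',c)
# pad centre cross-check from the scene view: ellipse from the first picture (270,420)/1.4
print(px2w(f,270.5/1.4,419.5/1.4,.006))
plan((.6359,-.2634,.0185,15.9))
```

```text
[ 0.63946863 -0.26121709  0.006     ]
now [ 0.6346 -0.2635  0.0389] yaw 15.91 tilt [-0.001  0.    -1.   ] w 58.6 F [ 0.1  0.1 -3.1] ff 66.00003719329834 q7 -1.16 t 20.3333
turn wz 0.0 then mm [ 1.3  0.2 20.4]
```

View pics/s3.png

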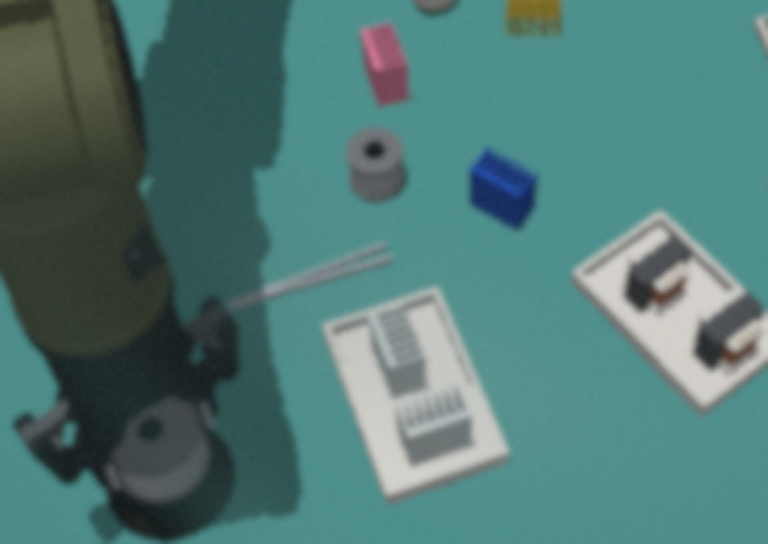

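The transformer stands upright in its tray at (660,275), and the spool is over the pad at (165,470). The scene camera puts the pad centre about 3 mm further along x, so I use the mean and lower.

Emit:
move_arm([
  {"grip":0.045,"tx":0.0025,"ty":0,"tz":0.01,"wx":0,"wy":0,"wz":0},
  {"grip":0.045,"tx":0,"ty":0,"tz":0.006,"wx":0,"wy":0,"wz":0},
  {"grip":0.045,"tx":0,"ty":0,"tz":0.0025,"wx":0,"wy":0,"wz":0},
  {"grip":0.045,"tx":0,"ty":0,"tz":0,"wx":0,"wy":0,"wz":0},
  {"grip":0.045,"tx":0,"ty":0,"tz":0,"wx":0,"wy":0,"wz":0},
])

```text
clock: 20.75
tcp_pos: [0.6373, -0.2628, 0.0201]
tcp_rot: [-3.111, -0.435, 0.001]
force: [-0.0, -0.1, -3.5]
gripper_width: 0.683
finger_force: 66.0
```

Emit:
move_arm([
  {"grip":0.045,"tx":0,"ty":0,"tz":0.0012,"wx":0,"wy":0,"wz":0},
  {"grip":0.045,"tx":0,"ty":0,"tz":0.0012,"wx":0,"wy":0,"wz":0},
  {"grip":0.045,"tx":0,"ty":0,"tz":0,"wx":0,"wy":0,"wz":0},
])

```text
clock: 21.0
tcp_pos: [0.6376, -0.263, 0.0181]
tcp_rot: [3.111, 0.435, 0.001]
force: [1.1, -0.5, -3.8]
gripper_width: 0.682
finger_force: 66.3
```

Run:
```python
from h import *
plan()
```

```text
now [ 0.6376 -0.263   0.0181] yaw 15.91 tilt [ 0. -0. -1.] w 58.3 F [ 1.1 -0.5 -3.8] ff 66.26577615737915 q7 -1.17 t 21.0
```

Emit:
move_arm([
  {"grip":0.045,"tx":0,"ty":0,"tz":0.001,"wx":0,"wy":0,"wz":0},
  {"grip":0.045,"tx":0,"ty":0,"tz":0,"wx":0,"wy":0,"wz":0},
  {"grip":0.075,"tx":0,"ty":0,"tz":0,"wx":0,"wy":0,"wz":0},
  {"grip":0.075,"tx":0,"ty":0,"tz":0,"wx":0,"wy":0,"wz":0},
  {"grip":0.075,"tx":0,"ty":0,"tz":0,"wx":0,"wy":0,"wz":0},
  {"grip":0.075,"tx":0,"ty":0,"tz":-0.015,"wx":0,"wy":0,"wz":0},
  {"grip":0.075,"tx":0,"ty":0,"tz":-0.03,"wx":0,"wy":0,"wz":0},
  {"grip":0.075,"tx":0,"ty":0,"tz":-0.035,"wx":0,"wy":0,"wz":0},
  {"grip":0.075,"tx":0,"ty":0,"tz":-0.015,"wx":0,"wy":0,"wz":0},
  {"grip":0.065,"tx":0,"ty":0,"tz":0,"wx":0,"wy":0,"wz":0},
])

```text
clock: 21.83
tcp_pos: [0.6401, -0.2636, 0.1169]
tcp_rot: [3.108, 0.434, 0.011]
force: [0.8, -0.0, 0.3]
gripper_width: 0.768
finger_force: 0.0
```

Run:
```python
from h import *
plan((.4602,-.056,.11,15.9),(.4602,-.056,.011,15.9))
```

```text
now [ 0.6401 -0.2636  0.1169] yaw 15.9 tilt [ 0.008 -0.003 -1.   ] w 65.6 F [ 0.8 -0.   0.3] ff 0.0 q7 -1.14 t 21.8333
turn wz 0.0 then mm [-116.2 -249.     6.9]
turn wz -0.0 then mm [ 0.  0. 99.]
```

Emit:
move_arm([
  {"grip":0.065,"tx":-0.0073,"ty":-0.0158,"tz":0,"wx":0,"wy":0,"wz":0},
  {"grip":0.065,"tx":-0.0145,"ty":-0.0315,"tz":0,"wx":0,"wy":0,"wz":0},
  {"grip":0.065,"tx":-0.0145,"ty":-0.0315,"tz":0,"wx":0,"wy":0,"wz":0},
  {"grip":0.065,"tx":-0.0145,"ty":-0.0315,"tz":0,"wx":0,"wy":0,"wz":0},
  {"grip":0.065,"tx":-0.0145,"ty":-0.0315,"tz":0,"wx":0,"wy":0,"wz":0},
  {"grip":0.065,"tx":-0.0145,"ty":-0.0315,"tz":0,"wx":0,"wy":0,"wz":0},
  {"grip":0.065,"tx":-0.0145,"ty":-0.0315,"tz":0,"wx":0,"wy":0,"wz":0},
  {"grip":0.065,"tx":-0.01,"ty":-0.022,"tz":0,"wx":0,"wy":0,"wz":0},
  {"grip":0.065,"tx":-0.0065,"ty":-0.0142,"tz":0,"wx":0,"wy":0,"wz":0},
  {"grip":0.065,"tx":-0.0036,"ty":-0.0079,"tz":0,"wx":0,"wy":0,"wz":0},
  {"grip":0.065,"tx":0,"ty":0,"tz":0,"wx":0,"wy":0,"wz":0},
  {"grip":0.065,"tx":0,"ty":0,"tz":0,"wx":0,"wy":0,"wz":0},
])

```text
clock: 22.83
tcp_pos: [0.4597, -0.0553, 0.1118]
tcp_rot: [3.111, 0.435, 0.001]
force: [0.8, -0.3, -0.3]
gripper_width: 0.759
finger_force: 0.0
```

Run:
```python
from h import *
plan((.4602,-.056,.010,15.9))
```

```text
now [ 0.4597 -0.0553  0.1118] yaw 15.92 tilt [ 0. -0. -1.] w 64.8 F [ 0.8 -0.3 -0.3] ff 0.0 q7 -1.46 t 22.8333
turn wz 0.0 then mm [  0.3   0.8 101.8]
```

Emit:
move_arm([
  {"grip":0.065,"tx":0,"ty":0.001,"tz":0.025,"wx":0,"wy":0,"wz":0},
  {"grip":0.065,"tx":0,"ty":0,"tz":0.03,"wx":0,"wy":0,"wz":0},
  {"grip":0.065,"tx":0,"ty":0,"tz":0.028,"wx":0,"wy":0,"wz":0},
  {"grip":0.065,"tx":0,"ty":0,"tz":0.017,"wx":0,"wy":0,"wz":0},
  {"grip":0.065,"tx":0,"ty":0,"tz":0,"wx":0,"wy":0,"wz":0},
  {"grip":0.028,"tx":0,"ty":0,"tz":0,"wx":0,"wy":0,"wz":0},
  {"grip":0.028,"tx":0,"ty":0,"tz":0,"wx":0,"wy":0,"wz":0},
  {"grip":0.028,"tx":0,"ty":0,"tz":0,"wx":0,"wy":0,"wz":0},
  {"grip":0.028,"tx":0,"ty":0,"tz":0,"wx":0,"wy":0,"wz":0},
  {"grip":0.028,"tx":0,"ty":0,"tz":0,"wx":0,"wy":0,"wz":0},
])

```text
clock: 23.67
tcp_pos: [0.4602, -0.0562, 0.0128]
tcp_rot: [3.111, 0.434, 0.003]
force: [0.7, -0.3, 2.1]
gripper_width: 0.469
finger_force: 60.5
```

Run:
```python
from h import *
p=ctrl.sense()['tcp_pos']
plan((p[0],p[1],.12,15.9),(.6376,-.263,.12,15.9),(.6376,-.263,p[2]+.05,15.9))
```

```text
now [ 0.4602 -0.0562  0.0128] yaw 15.89 tilt [ 0.002 -0.    -1.   ] w 40.0 F [ 0.7 -0.3  2.1] ff 60.50484895706177 q7 -1.56 t 23.6667
turn wz -0.0 then mm [   0.     0.  -107.2]
turn wz -0.0 then mm [114.  247.5  -0. ]
turn wz -0.0 then mm [ 0.   0.  57.2]
```

Emit:
move_arm([
  {"grip":0.028,"tx":0,"ty":0,"tz":-0.015,"wx":0,"wy":0,"wz":0},
  {"grip":0.028,"tx":0,"ty":0,"tz":-0.03,"wx":0,"wy":0,"wz":0},
  {"grip":0.028,"tx":0,"ty":0,"tz":-0.032,"wx":0,"wy":0,"wz":0},
  {"grip":0.028,"tx":0,"ty":0,"tz":-0.03,"wx":0,"wy":0,"wz":0},
  {"grip":0.028,"tx":0.007,"ty":0.015,"tz":0,"wx":0,"wy":0,"wz":0},
  {"grip":0.028,"tx":0.0138,"ty":0.03,"tz":0,"wx":0,"wy":0,"wz":0},
  {"grip":0.028,"tx":0.0138,"ty":0.03,"tz":0,"wx":0,"wy":0,"wz":0},
  {"grip":0.028,"tx":0.0138,"ty":0.03,"tz":0,"wx":0,"wy":0,"wz":0},
  {"grip":0.028,"tx":0.0138,"ty":0.03,"tz":0,"wx":0,"wy":0,"wz":0},
  {"grip":0.028,"tx":0.0138,"ty":0.03,"tz":0,"wx":0,"wy":0,"wz":0},
  {"grip":0.028,"tx":0.0138,"ty":0.03,"tz":0,"wx":0,"wy":0,"wz":0},
  {"grip":0.028,"tx":0.0115,"ty":0.025,"tz":0,"wx":0,"wy":0,"wz":0},
])

```text
clock: 24.67
tcp_pos: [0.618, -0.2421, 0.1193]
tcp_rot: [3.111, 0.433, 0.001]
force: [0.8, -0.6, -2.1]
gripper_width: 0.471
finger_force: 60.8
```

Emit:
move_arm([
  {"grip":0.028,"tx":0.007,"ty":0.0155,"tz":0,"wx":0,"wy":0,"wz":0},
  {"grip":0.028,"tx":0.004,"ty":0.008,"tz":0,"wx":0,"wy":0,"wz":0},
  {"grip":0.028,"tx":0.0018,"ty":0.004,"tz":0,"wx":0,"wy":0,"wz":0},
  {"grip":0.028,"tx":0,"ty":0,"tz":0.015,"wx":0,"wy":0,"wz":0},
  {"grip":0.028,"tx":0,"ty":0,"tz":0.015,"wx":0,"wy":0,"wz":0},
  {"grip":0.028,"tx":0,"ty":0,"tz":0.005,"wx":0,"wy":0,"wz":0},
  {"grip":0.028,"tx":0,"ty":0,"tz":0,"wx":0,"wy":0,"wz":0},
  {"grip":0.028,"tx":0,"ty":0,"tz":0,"wx":0,"wy":0,"wz":0},
  {"grip":0.028,"tx":0,"ty":0,"tz":0,"wx":0,"wy":0,"wz":0},
])

```text
clock: 25.42
tcp_pos: [0.6375, -0.2625, 0.085]
tcp_rot: [3.111, 0.435, 0.002]
force: [-0.1, -0.1, -1.1]
gripper_width: 0.472
finger_force: 60.8
```

Run:
```python
from h import *
plan((.6376,-.263,.0628,15.9))
```

```text
now [ 0.6375 -0.2625  0.085 ] yaw 15.93 tilt [ 0.001 -0.    -1.   ] w 40.3 F [-0.1 -0.1 -1.1] ff 60.78423857688904 q7 -1.15 t 25.4167
turn wz 0.01 then mm [-0.   0.5 22.2]
```

Emit:
move_arm([
  {"grip":0.028,"tx":0,"ty":0,"tz":0.01,"wx":0,"wy":0,"wz":0},
  {"grip":0.028,"tx":0,"ty":0,"tz":0.007,"wx":0,"wy":0,"wz":0},
  {"grip":0.028,"tx":0,"ty":0,"tz":0.003,"wx":0,"wy":0,"wz":0},
  {"grip":0.028,"tx":0,"ty":0,"tz":0.001,"wx":0,"wy":0,"wz":0},
  {"grip":0.028,"tx":0,"ty":0,"tz":0,"wx":0,"wy":0,"wz":0},
  {"grip":0.028,"tx":0,"ty":0,"tz":0,"wx":0,"wy":0,"wz":0},
])

```text
clock: 25.92
tcp_pos: [0.6366, -0.2625, 0.0629]
tcp_rot: [-3.111, -0.435, 0.001]
force: [-2.8, 0.8, 3.2]
gripper_width: 0.472
finger_force: 61.2
```

Contact at the expected height. I release, lift and back away to look.

Emit:
move_arm([
  {"grip":0.055,"tx":0,"ty":0,"tz":0,"wx":0,"wy":0,"wz":0},
  {"grip":0.055,"tx":0,"ty":0,"tz":0,"wx":0,"wy":0,"wz":0},
  {"grip":0.055,"tx":0,"ty":0,"tz":0,"wx":0,"wy":0,"wz":0},
  {"grip":0.055,"tx":0,"ty":0,"tz":-0.01,"wx":0,"wy":0,"wz":0},
  {"grip":0.055,"tx":0,"ty":0,"tz":-0.025,"wx":0,"wy":0,"wz":0},
  {"grip":0.055,"tx":0,"ty":0,"tz":-0.03,"wx":0,"wy":0,"wz":0},
  {"grip":0.055,"tx":0,"ty":0,"tz":-0.025,"wx":0,"wy":0,"wz":0},
  {"grip":0.055,"tx":-0.03,"ty":0,"tz":-0.01,"wx":0,"wy":0,"wz":0},
  {"grip":0.055,"tx":-0.035,"ty":0,"tz":0,"wx":0,"wy":0,"wz":0},
  {"grip":0.055,"tx":-0.035,"ty":0,"tz":0,"wx":0,"wy":0,"wz":0},
  {"grip":0.055,"tx":-0.035,"ty":0,"tz":0,"wx":0,"wy":0,"wz":0},
  {"grip":0.055,"tx":-0.035,"ty":0,"tz":0,"wx":0,"wy":0,"wz":0},
])

```text
clock: 26.92
tcp_pos: [0.4722, -0.3095, 0.1638]
tcp_rot: [3.11, 0.435, 0.001]
force: [-0.1, -0.2, 0.4]
gripper_width: 0.642
finger_force: 0.0
```

Emit:
move_arm([
  {"grip":0.055,"tx":-0.02,"ty":0,"tz":0,"wx":0,"wy":0,"wz":0},
  {"grip":0.055,"tx":-0.01,"ty":0,"tz":0,"wx":0,"wy":0,"wz":0},
  {"grip":0.055,"tx":0,"ty":0,"tz":0,"wx":0,"wy":0,"wz":0},
  {"grip":0.055,"tx":0,"ty":0,"tz":0,"wx":0,"wy":0,"wz":0},
])

```text
clock: 27.25
tcp_pos: [0.4459, -0.3174, 0.1636]
tcp_rot: [3.111, 0.435, 0.003]
force: [0.4, 0.1, 0.7]
gripper_width: 0.645
finger_force: 0.0
```

Run:
```python
from h import *
a=grab('scene');b=grab('top')
A=cv2.resize(a['image'][180:330,160:460,::-1],(800,400),interpolation=cv2.INTER_CUBIC)
B=cv2.resize(b['image'][90:210,140:460,::-1],(533,200),interpolation=cv2.INTER_CUBIC)
C=cv2.resize(b['image'][160:210,390:456,::-1],(264,200),interpolation=cv2.INTER_CUBIC)
cv2.imwrite('pics/fin.png',np.vstack([A,np.hstack([B,C,np.zeros((200,3,3),np.uint8)])]))
# top-crop C pixel predictions (4x)
for q in ([.6375,-.2625,.086],[.6375,-.2625,.05],[.6375,-.2625,.006]): print((w2px(b,q)-[390,160]+.5)*4)
plan()
```

```text
[214.37369007  42.72612812]
[189.7163152   64.28668727]
[161.91564248  88.56015516]
now [ 0.4468 -0.3166  0.1632] yaw 16.02 tilt [ 0.002  0.    -1.   ] w 55.0 F [ 1.7  1.1 -0.2] ff 0.0 q7 -0.92 t 27.35
```

View pics/fin.png

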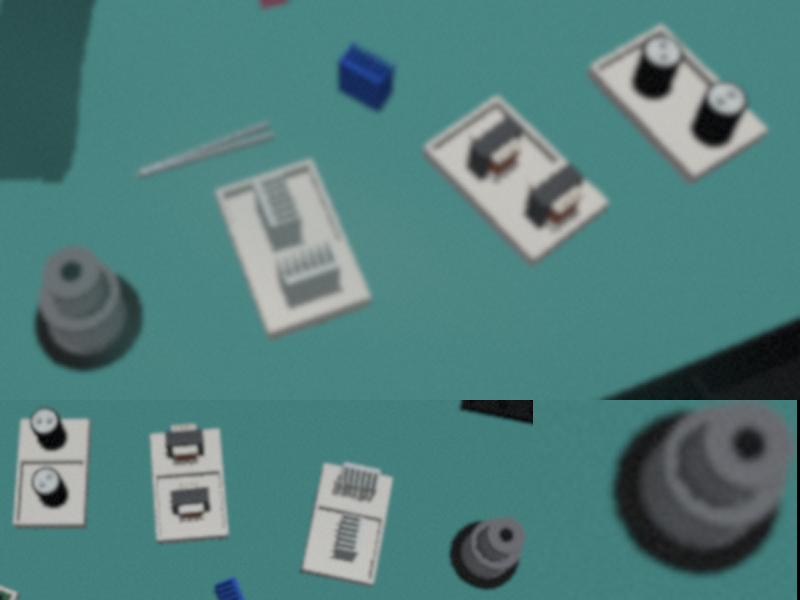

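All three parts stand upright in their matching trays. The spool stack is centred on the pad: the top hole is at (215,43) in its crop, against a prediction of (214,43).

```bash
python3 -c "
from plant import ctrl; print(ctrl.hand_in())"
```

```text
the job is handed in; nothing more can be done
None
```

The job is handed in at about 27 s of the 115 s allowed: the heat sink, capacitor and transformer stand upright in their matching trays, the small spool sits on the wide one on the pad, and the board was left alone; the final pictures agree, but no verdict came back.

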